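# Post a screw carton through the spring flap

### The arm

A 6-joint arm with a two-finger parallel gripper is mounted at the origin on the work surface. World frame = base frame: x ahead of the robot, y to its left, z up, the work surface at z = 0. Lengths are in m, angles in rad, forces in N, time in s.
With the tool pointing down it reaches from about 0.3 to 0.875 m from the base axis. Payload 4.2 kg.
Tool frame: the origin (TCP) lies midway between the tips of the shut fingers; the grasp point (between the pads) lies 19 mm behind it (arm.grip_depth is the distance from the TCP to the grasp point, in m); x points along the fingers, z is the direction in which the jaws open and shut, and the axes are right-handed (so a half turn about x gives the same grasp; the last joint's range is limited). The gripper opens to 85 mm and grips with 20 to 120 N. Pads are 22 mm wide; open, the fingers measure 114 mm over their backs; the gripper's body (76 mm by 85 mm) begins 54 mm behind the grasp point. The pads swing forward as they close: fully open they stand 13 mm farther back than shut.
Start: joints at [-1.167, 0.32, 1.565, -0, 1.257, -0.02], TCP at [0.236, -0.524, 0.231] pointing down, gripper open.
Joint ranges: [-3.11, 3.11], [-0.84, 2.01], [0.21, 2.61], [-1.34, 4.49], [0.05, 2.63], [-2.56, 2.56]. Speed limits (rad/s): [2.57, 2.57, 3.14, 3.14, 3.14, 3.14].

### API

Orientations are given as a rotation vector (axis times angle).
In Python, from cell import arm, claw, optics, hand_in gives the robot as it stands. Calls block until the motion is done:
- arm.reach(position, orientation): joint-space move of the TCP to a pose.
- arm.move_l(position, rot=None, speed=0.15, until_force=None): straight line of the TCP; rot=None keeps the orientation; speed is the mean speed in m/s. With until_force (N) it stops when the force on the tool has changed by that much, and returns True; else False.
- arm.goto_joints(angles): joint-space move.
- claw.ungrasp() and claw.clamp(effort=None): open the fingers fully, or close them until they stop; effort is the grip in N (None keeps the last).
- arm.sleep(seconds).
- arm.inverse_kinematics(position, orientation): joint angles nearest the present ones, or None.
- optics.grab_frame(name): name is "scene" or "side" or "wrist"; returns the picture (420x560x3 uint8, red, green, blue); there is no depth.
- optics.camera_params(name): a dict with "fov_y" (degrees; the focal length in pixels is half the picture's height over the tangent of half this angle, whatever the lens; pixels are square), "cx", "cy" (the principal point, pixels), "dist" ([k1, k2, p1, p2, k3] as OpenCV has them; the pictures are not rectified), "camera_from_world" (4x4, takes a point from world to camera coordinates). Camera axes: x right, y up, looking along -z (the intrinsics and any distortion apply to the point x, -y, -z); pixel columns grow to the right and rows downward; lengths in m; the calibration is good to about 2 mm. A picture is of the moment at which its call begins: read the wrist's pose just before it. camera_params takes no time and is no camera call; for the wrist camera it gives the pose at the moment of the call.
A pose or a line that the arm cannot do raises arm.Unreachable and nothing moves.
- hand_in(): hands the job in, once; it reports no verdict.
Trained networks look in the newest picture that a camera, given by its name, has taken for a name from the list of things; names that differ only in an ending like _2 or _b are one class to them, and where a whole thing is asked for, a point or a joint stands for the part that bears it (a point fixed in the world has none). Each returns a list of dicts, best first, with "confidence" (0 to 1); they miss things now and then, are a little off and sometimes report something else, mostly with a low value. They report only what shows in the picture. A call takes as long as a camera call. They do not tell look-alikes from the thing itself.
- optics.find_in(query, camera): "rect" ([left, top, width, height] in pixels, round what is visible of it).
- optics.cut_out(query, camera): "region" (420x560 bool, what is visible of it) and "rect" ([left, top, width, height] in pixels, round what is visible of it).
- optics.mark_of(query, camera): "uv" ([column, row] in pixels: a listed point, or the origin of a listed thing).
Readings, each from a call of its own:
- arm.read_t(): time.
- arm.read_qpos(): joint angles.
- arm.read_dq(): joint speeds.
- arm.read_joint_torque(): joint torques, N m.
- arm.read_ee_pos(): TCP position.
- arm.read_orientation(): TCP orientation.
- arm.read_ft_force(): force on the tool from outside, world axes, zero at the start.
- arm.read_torque(): the same for the moment, N m.
- arm.read_grip_width(): finger opening in m.
Only numpy, scipy, OpenCV 4.12 (cv2) and the standard library are available. Lean on these libraries where they do the work, as an engineer would, in place of code of your own. Each camera call takes 0.05 s, during which the arm holds its last target. There are 200 camera calls.

### The job

Send the small blue carton of screws off the end of the grey lane into the white tote: push the self-closing orange flap open with one finger before the carton reaches it, and with that finger still on the flap, keeping it open, push the carton past it with the other finger. Slide the carton only; do not grip, squeeze or lift it, and leave the jar, the bolt and the brown carton where they stand. At the end the carton rests in the tote and the flap has swung shut by itself.

Things in the scene. Friction and masses are not known exactly. Their poses are not given: they have to be found in the camera images.
- lane: fixed lane unit. Origin on the table under the middle of the shut flap; +x = push direction along the lane and through the flap, +y left, z up. Level grey deck x -180 to 0 mm, top 90 mm above the table, 130 mm wide between rails (6 mm thick, 22 mm above the deck). The deck ends at x = 0; beyond is the open tote. Thin posts at y +-72 mm beside the flap rise 52 mm above the deck
- flap (a joint): angle of the orange flap: 0 shut across the lane; grows as it swings to lane +x, over the tote (that way only, stop 1.45 rad). Upright hinge at lane x 3, y +65 mm (left). Panel 5 mm thick, 125 mm long, 4 to 46 mm above the deck, nothing above it. A spring shuts it: 0.036 N m when shut plus 0.12 N m per rad (1 to 2 N at a finger), damped, about 1 s
- flap_edge (a point): free edge of the flap, at mid height (25 mm above the deck); at lane x 3, y -60 mm when shut
- carton: blue carton with a white band, the one to push: 36 mm along its x, 40 mm along y, 30 mm high, 70 to 140 g. Origin at underside centre. It starts on the deck, centre 92 to 115 mm before the flap and within 16 mm of the lane's middle, turned up to 0.2 rad: fingers spread over 60 mm apart along the lane fit one behind it, one between it and the flap
- carton_center (a point): centre of the blue carton, 15 mm above its underside
- kraft_carton: brown carton 60 x 50 x 45 mm standing on the table beside the lane; leave alone. Origin at underside centre
- jar: jar with yellow cap, 52 mm diameter, 70 mm high, on the table beside the lane; leave alone. Origin at underside centre
- bolt: steel bolt standing on its head (34 mm diameter), 88 mm tall, on the table beside the lane; leave alone. Origin at underside centre
- tote_floor (a point): centre of the white tote's inner floor, 10 mm above the table, at lane x 100, y 0. Tote, open on top: inside lane x 4 to 196 mm, y -71 to +71 mm, walls 84 mm high. Pushed with its centre past the deck's end, the carton tips off and drops in
Things that resemble listed ones, but are neither listed nor needed, are in the scene too. Of the things shaped like the carton, the blue one is meant.

How it is judged:
On the way, in this order (a step that is already met when the one before it is completed fails the run):
1. a finger has pushed the flap open (over 0.4 rad) while the carton's centre is still 18 mm or more before the deck's end (value of joint flap above 0.4 rad and contact force between the fingers and flap above 0.05 N and x of carton_center in the frame of lane below -0.018 m), for 0.04 s.
2. the carton, still on the deck, is pushed half past the deck's end while a finger keeps the flap open (over 0.5 rad) (value of joint flap above 0.5 rad and contact force between the fingers and flap above 0.05 N and x of carton_center in the frame of lane above -0.006 m and z of carton_center in the frame of lane above 0.08 m).
At the end, for the whole second after the job is handed in: the blue carton rests inside the tote (its centre within the walls and less than 50 mm above the table, at rest) and the flap is shut to within 0.06 rad (x of carton_center in the frame of lane between 0.005 and 0.195 m and y of carton_center in the frame of lane between -0.07 and 0.07 m and z of carton_center in the frame of lane below 0.05 m and linear speed of carton below 0.02 m/s and value of joint flap below 0.06 rad); the robot touches nothing.
It fails at once if the carton is lifted (its centre over 15 mm above where it rides on the deck) (z of carton_center in the frame of lane above 0.12 m).
It fails at once if the carton is gripped or squeezed (over 15 N from the fingers) (contact force between the fingers and carton above 15 N).
It fails at once if the brown carton, the jar or the bolt is moved more than 15 mm (distance of any of kraft_carton, jar, bolt from where it was at the start of the episode above 0.015 m).
It also fails if it takes over 35 s, if anything falls off the work surface, if the arm or the gripper's body presses on something with over 40 N, if the wrist force passes 120 N, or if a joint passes its speed limit or range.

## Working session

There is one attempt and no reset: what is moved stays moved. The work goes in short steps, each a Python script; the robot and the scene stay as the last script left them, time stands still between calls to the robot, and variables do not carry over. Pictures are saved under pics/ and viewed, about 8 in all and at most 12, crops included, and the job is handed in when it is done.

```bash
mkdir -p pics; ls
python3 - <<'E'
from cell import arm, claw, optics
import cv2, numpy as np
ims=[]
for n in ("scene","side"):
    im=optics.grab_frame(n); cv2.imwrite(f"pics/{n}0.png",im[:,:,::-1]); 
    p=optics.camera_params(n); print(n,p["fov_y"],p["cx"],p["cy"],p["dist"],np.round(p["camera_from_world"],3).tolist())
    for q in ("carton","lane","flap","kraft_carton"):
        print(q,[(r["rect"],round(r["confidence"],2)) for r in optics.find_in(q,n)])
    for q in ("carton","lane","flap_edge","tote_floor","carton_center"):
        print(q,[(np.round(r["uv"],1).tolist(),round(r["confidence"],2)) for r in optics.mark_of(q,n)])
print(arm.read_t(),arm.read_orientation(),arm.read_grip_width())
E
```

```text
pics
scene 52.60214926358958 278.72265824473067 206.57103903517665 [0.00075984 0.         0.         0.         0.        ] [[0.327, 0.945, -0.021, -0.205], [-0.543, 0.207, 0.814, 0.18], [0.773, -0.255, 0.581, -1.217], [0.0, 0.0, 0.0, 1.0]]
carton [([246.8, 196.0, 24.0, 26.4], 0.77)]
lane [([211.6, 178.0, 188.4, 212.6], 0.65)]
flap [([246.0, 216.8, 76.5, 38.8], 0.87)]
kraft_carton [([159.6, 266.1, 40.5, 47.4], 0.6)]
carton [([258.5, 215.2], 0.7)]
lane [([282.9, 281.9], 0.82)]
flap_edge [([249.5, 249.4], 0.72)]
tote_floor [([307.8, 327.4], 0.58)]
carton_center [([263.7, 207.3], 0.74)]
side 49.31905444675543 279.13352606921194 214.93237006355326 [0.05215839 0.         0.         0.         0.        ] [[0.99, -0.143, 0.008, -0.501], [0.105, 0.757, 0.645, -0.146], [-0.099, -0.638, 0.764, -0.873], [0.0, 0.0, 0.0, 1.0]]
carton [([260.2, 214.4, 26.0, 22.7], 0.9), ([190.8, 244.7, 21.8, 31.1], 0.69)]
lane [([225.4, 172.2, 217.3, 118.6], 0.73)]
flap [([316.1, 179.7, 22.1, 60.4], 0.96)]
kraft_carton [([300.2, 300.0, 48.6, 48.0], 0.6), ([314.2, 180.3, 24.4, 55.7], 0.41)]
carton [([202.3, 265.2], 0.94), ([271.0, 232.8], 0.92)]
lane [([320.9, 247.6], 0.66)]
flap_edge [([335.5, 238.8], 0.9)]
tote_floor [([365.7, 235.3], 0.94)]
carton_center [([199.8, 258.9], 0.94), ([276.7, 221.1], 0.74)]
1.0 [ 0.89158412  1.38029612 -0.89167487] 0.08535290730563136
```

View pics/scene0.png

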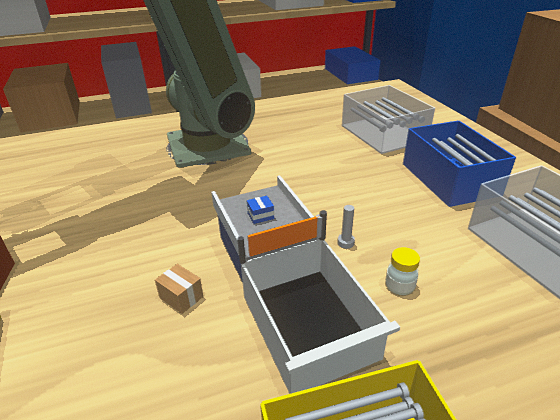

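View pics/side0.png

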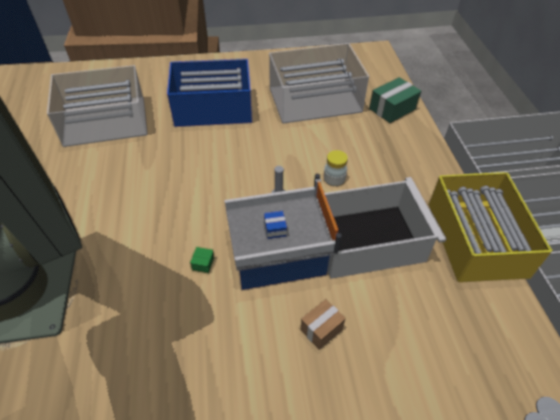

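The blue carton with the white band is at scene (260,208) and side (275,224), on the grey deck before the orange flap. The look-alikes are a small green box at side (202,260), a large green one at (395,98) and the brown one at (323,323). Only the blue one fits.

Next I fit the lane pose from these detections and look from the wrist.

```bash
cat > h.py <<'E'
import numpy as np, cv2
from scipy.optimize import least_squares
from scipy.spatial.transform import Rotation as R
def proj(P,p):
    c=(np.asarray(P)@p["camera_from_world"][:3,:3].T)+p["camera_from_world"][:3,3]
    f=210/np.tan(np.radians(p["fov_y"])/2); K=np.array([[f,0,p["cx"]],[0,f,p["cy"]],[0,0,1.]])
    return cv2.projectPoints((c*[1,-1,-1]).reshape(-1,1,3),np.zeros(3),np.zeros(3),K,np.array(p["dist"],float))[0][:,0]
def ray(uv,p,z):
    f=210/np.tan(np.radians(p["fov_y"])/2); K=np.array([[f,0,p["cx"]],[0,f,p["cy"]],[0,0,1.]])
    u=cv2.undistortPoints(np.array(uv,float).reshape(-1,1,2),K,np.array(p["dist"],float))[:,0]
    T=np.linalg.inv(p["camera_from_world"]); d=np.c_[u[:,0],-u[:,1],-np.ones(len(u))]@T[:3,:3].T
    return T[:3,3]+d*((z-T[2,3])/d[:,2])[:,None]
def l2w(q,L):
    L=np.atleast_2d(L); c,s=np.cos(q[2]),np.sin(q[2])
    return np.c_[q[0]+c*L[:,0]-s*L[:,1],q[1]+s*L[:,0]+c*L[:,1],L[:,2]]
def w2l(q,W):
    return l2w([-np.cos(q[2])*q[0]-np.sin(q[2])*q[1],np.sin(q[2])*q[0]-np.cos(q[2])*q[1],-q[2]],W)
def fit(obs,q0):  # obs: list of (params, lane pts, uv)
    r=least_squares(lambda q:np.concatenate([(proj(l2w(q,L),p)-uv).ravel() for p,L,uv in obs]),q0,loss="soft_l1",x_scale=[.01,.01,.1])
    return r.x,r.fun.reshape(-1,2)
def down(yaw): # tool x down, tool z (jaw axis) along yaw in world
    z=np.array([np.cos(yaw),np.sin(yaw),0]); x=np.array([0,0,-1.]); return R.from_matrix(np.c_[x,np.cross(z,x),z]).as_rotvec()
E
python3 - <<'E'
from cell import arm, claw, optics
from h import *
ps,pd=optics.camera_params("scene"),optics.camera_params("side")
L=[[0,0,0],[.003,-.06,.115],[.1,0,.01]]
q,f=fit([(ps,L,np.array([[282.9,281.9],[249.5,249.4],[307.8,327.4]])),(pd,L,np.array([[320.9,247.6],[335.5,238.8],[365.7,235.3]]))],[.5,0,0])
print(q,f.round(1).tolist())
w=np.r_[ray([[263.7,207.3]],ps,.105),ray([[276.7,221.1]],pd,.105)]; print(w2l(q,w)*1000)
for yaw in (q[2],q[2]+np.pi):
  for pt in ([-.06,0,.30],[-.05,0,.2]):
    print(yaw,pt,arm.inverse_kinematics(l2w(q,pt)[0],down(yaw)))
def cr(n,x,y,w,h,k): 
    im=cv2.imread(f"pics/{n}0.png")[y:y+h,x:x+w]; return cv2.resize(im,None,fx=k,fy=k,interpolation=cv2.INTER_CUBIC)
a=cr("scene",205,170,132,120,3); b=cr("side",220,165,132,120,3)
cv2.imwrite("pics/crop1.png",np.hstack([a,b]))
E
```

```text
[0.59462554 0.01919846 0.07756266] [[0.4, 2.3], [-1.1, -3.7], [0.8, -6.3], [-0.6, 0.7], [0.6, -2.1], [1.4, 1.9]]
[[-96.91619768   5.84998109 105.        ]
 [-91.17620286   6.00072917 105.        ]]
0.07756265795608402 [-0.06, 0, 0.3] [ 5.70141230e-03  2.20003583e-01  1.53100829e+00 -4.44089210e-16
  1.39058078e+00 -7.18612457e-02]
0.07756265795608402 [-0.05, 0, 0.2] [ 7.01916572e-03  2.94786435e-01  1.68316739e+00 -4.44089210e-16
  1.16363882e+00 -7.05434922e-02]
3.2191553115458773 [-0.06, 0, 0.3] None
3.2191553115458773 [-0.05, 0, 0.2] None
```

Run:
```python
from cell import arm, claw, optics
from h import *
q=[.5946,.0192,.0776]
arm.reach(l2w(q,[-.09,0,.33])[0],down(q[2])); arm.sleep(.3)
p=optics.camera_params("wrist"); im=optics.grab_frame("wrist"); np.save("wp1.npy",p,allow_pickle=True)
print(arm.read_t(),arm.read_ee_pos())
print(optics.mark_of("flap_edge","wrist"),optics.mark_of("carton","wrist"),optics.mark_of("carton_center","wrist"),optics.mark_of("lane","wrist"))
corn=[[-.18,.065,.112],[-.18,-.065,.112],[0,.065,.112],[0,-.065,.112],[0,.072,.142],[0,-.072,.142],[.003,-.06,.136],[.003,.065,.136]]
uv=proj(l2w(q,corn),p); print(uv.round(1).tolist())
print(l2w(q,[[0,0,0]]),np.linalg.inv(p["camera_from_world"]).round(3))
b=im[:,:,::-1].copy()
cv2.imwrite("pics/w1.png",cv2.resize(b,None,fx=1.42,fy=1.42,interpolation=cv2.INTER_CUBIC))
```

```text
3.525 [0.50489002 0.01193786 0.32992269]
[{'uv': [361.3, 245.5], 'confidence': 0.82}] [{'uv': [160.0, 163.0], 'confidence': 0.94}, {'uv': [267.6, 183.3], 'confidence': 0.75}] [{'uv': [153.9, 163.8], 'confidence': 0.76}, {'uv': [267.2, 188.1], 'confidence': 0.59}] [{'uv': [341.2, 169.7], 'confidence': 0.95}, {'uv': [363.1, 243.8], 'confidence': 0.73}]
[[180.7, 119.0], [189.3, 245.5], [366.6, 118.9], [358.1, 245.3], [375.7, 110.8], [364.6, 262.4], [366.9, 248.9], [376.6, 119.0]]
[[0.5946 0.0192 0.    ]] [[ 0.997 -0.074 -0.021  0.499]
 [ 0.077  0.961  0.266  0.079]
 [ 0.    -0.266  0.964  0.474]
 [ 0.     0.     0.     1.   ]]
```

View pics/w1.png

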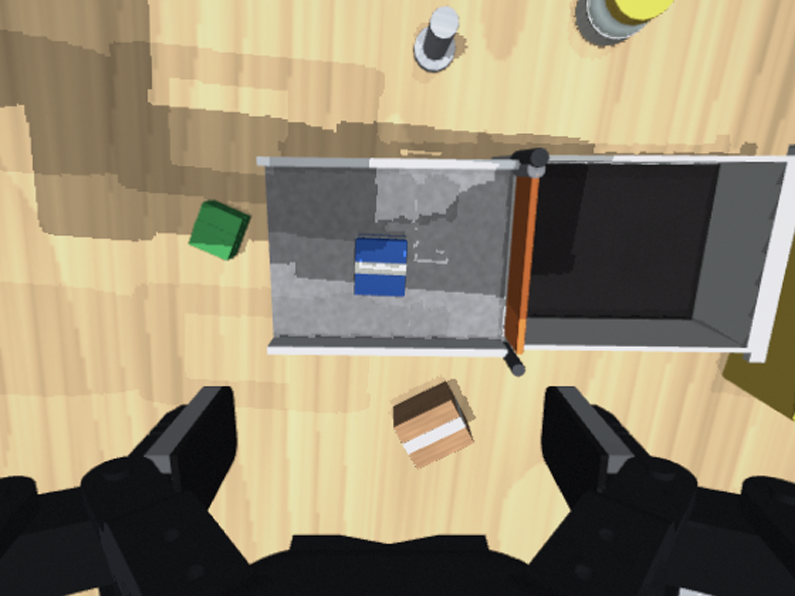

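View pics/crop1.png

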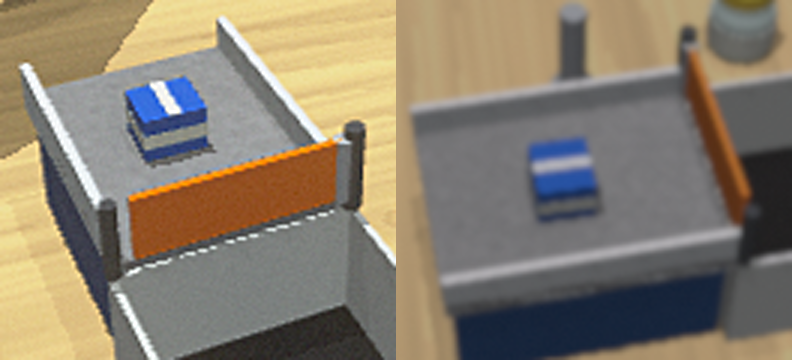

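The crops confirm it: blue with a white band, alone on the deck, with its top centre at wrist display (380,268) and nearly square to the lane. The predicted flap top (521,353)/(535,169) agrees with the picture. I refine the pose from this near view, then descend with the fingers straddling the carton along the lane.

Run:
```python
from cell import arm, claw, optics
from h import *
p=np.load("wp1.npy",allow_pickle=True).item()
L=[[-.18,.071,.112],[-.18,-.071,.112],[.003,-.06,.136],[-.18,.065,.112],[-.18,-.065,.112]]
uv=np.array([[257,157],[268,354],[521,352],[257,165],[268,347]])/1.42
q,f=fit([(p,L,uv)],[.5946,.0192,.0776]); print(q,f.round(1).tolist())
c=w2l(q,ray(np.array([[380.3,267.5]])/1.42,p,.12))[0]; k=w2l(q,ray(np.array([[354.5,237],[354,296],[406,297],[407,239]])/1.42,p,.12))
print(c*1000,k.round(4)[:,:2].tolist()); np.save("q.npy",np.r_[q,c])
o=down(q[2]); x=c[0]+.013; y=c[1]
arm.move_l(l2w(q,[x,y,.20])[0],o,.12)
hit=arm.move_l(l2w(q,[x,y,.085])[0],None,.05,until_force=4)
print(hit,w2l(q,arm.read_ee_pos()[None]),arm.read_ft_force(),arm.read_t(),arm.read_grip_width())
a=optics.grab_frame("scene"); b=optics.grab_frame("side")
cv2.imwrite("pics/d1.png",np.hstack([cv2.resize(m[y0:y0+120,x0:x0+132,::-1],None,fx=3,fy=3,interpolation=cv2.INTER_CUBIC) for m,x0,y0 in((a,205,150),(b,220,150))]))
```

```text
[0.5946111  0.02002206 0.07122928] [[-0.4, -0.2], [0.5, -0.3], [-0.2, 0.3], [0.0, 0.7], [0.2, -0.6]]
[-95.92876351  -3.03895908 120.        ] [[-0.1138, 0.0183], [-0.1147, -0.0238], [-0.0775, -0.0244], [-0.0774, 0.0171]]
False [[-0.08281249 -0.00306478  0.08517494]] [ 0.47116181 -0.17279582 -0.34485263] 7.4083 0.08520170893835663
```

View pics/d1.png

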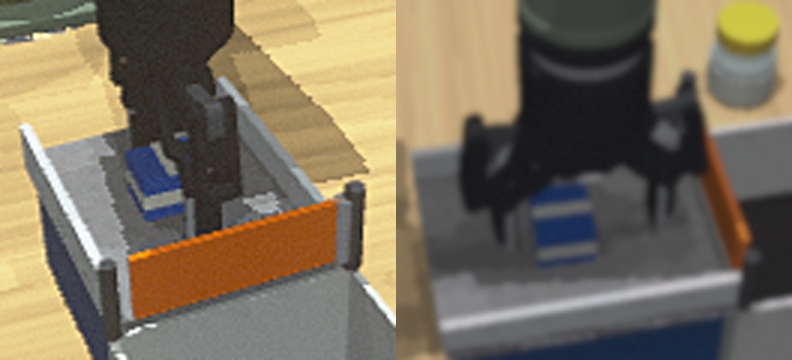

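Run:
```python
from cell import arm, claw, optics
from h import *
q=np.load("q.npy"); c=q[3:]; q=q[:3]
t=w2l(q,arm.read_ee_pos()[None])[0]; out=[]
for n,x0,y0 in (("scene",205,150),("side",220,150)):
    p=optics.camera_params(n); im=optics.grab_frame(n)
    print(n,[(np.round(r["rect"],1).tolist(),round(r["confidence"],2)) for r in optics.find_in("carton",n)])
    m=cv2.resize(im[y0:y0+120,x0:x0+132,::-1],None,fx=3,fy=3,interpolation=cv2.INTER_CUBIC)
    def poly(L,col):
        u=(proj(l2w(q,L),p)-[x0-.5,y0-.5])*3; cv2.polylines(m,[u.round().astype(int).reshape(-1,1,2)],True,col,1)
    for z in (.09,.12): poly([[c[0]+a,c[1]+b,z] for a,b in ((-.018,-.02),(.018,-.02),(.018,.02),(-.018,.02))],(0,255,0))
    for s in (-1,1): poly([[t[0]+s*a,t[1]+b,.098] for a,b in((.0427,-.011),(.057,-.011),(.057,.011),(.0427,.011))],(0,0,255))
    poly([[-.18,.065,.112],[-.18,-.065,.112],[0,-.065,.112],[0,.065,.112]],(255,0,255))
    poly([[.003,-.06,.094],[.003,-.06,.136],[.003,.065,.136],[.003,.065,.094]],(255,255,0)); out.append(m)
cv2.imwrite("pics/d2.png",np.hstack(out))
```

```text
scene [([247.8, 200.0, 15.6, 23.6], 0.62)]
side [([258.6, 211.2, 31.4, 27.2], 0.85), ([190.5, 246.2, 24.1, 27.8], 0.6)]
```

View pics/d2.png

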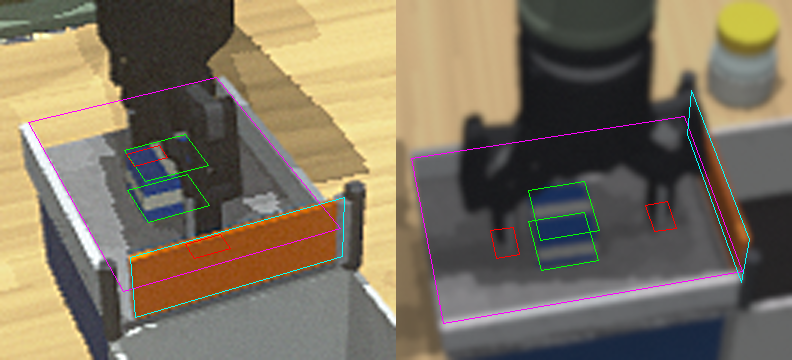

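The overlay agrees with the picture: carton (green) and flap (cyan) fit, and the fingers stand one behind and one ahead, centred across the carton. Now push.

Run:
```python
from cell import arm, claw, optics
from h import *
q=np.load("q.npy"); c=q[3:]; q=q[:3]
for x,v in ((-.02,.06),(.042,.05)):
    arm.move_l(l2w(q,[x,c[1],.085])[0],None,v); print(w2l(q,arm.read_ee_pos()[None]),arm.read_ft_force().round(2),arm.read_t())
arm.sleep(.6)
a=optics.grab_frame("scene"); b=optics.grab_frame("side")
for n in("scene","side"): print(n,[(np.round(r["rect"],1).tolist(),round(r["confidence"],2)) for r in optics.find_in("carton",n)])
cv2.imwrite("pics/e1.png",np.hstack([cv2.resize(m[y0:y0+200,x0:x0+200,::-1],None,fx=2,fy=2,interpolation=cv2.INTER_CUBIC) for m,x0,y0 in((a,205,170),(b,240,140))]))
```

```text
[[-0.02002431 -0.00318103  0.0848894 ]] [-1.91  0.21  0.  ] 8.9083
[[ 0.04227001 -0.00325963  0.08511127]] [ 0.41 -1.94 -0.72] 10.3
scene [([279.4, 280.1, 31.5, 34.6], 0.92)]
side [([331.4, 226.9, 28.0, 24.0], 0.93), ([193.0, 248.4, 22.0, 25.3], 0.64)]
```

View pics/e1.png

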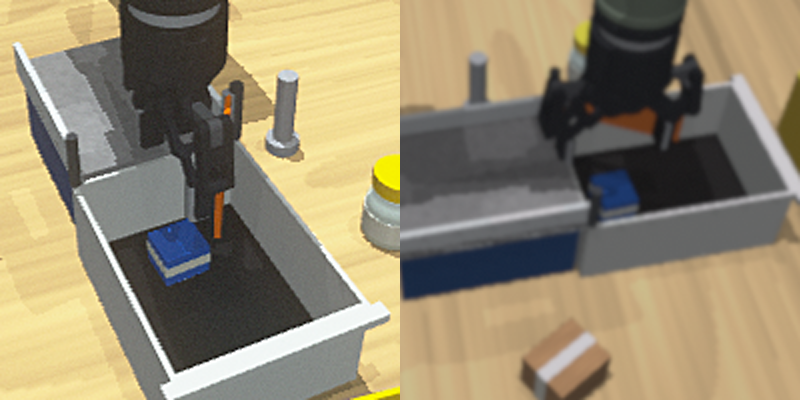

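The carton lies in the tote at crop (178,252), and the flap is still held open. Next I back off so the flap closes behind the finger, then rise clear.

Run:
```python
from cell import arm, claw, optics
from h import *
q=np.load("q.npy"); c=q[3:]; q=q[:3]
arm.move_l(l2w(q,[-.085,c[1],.086])[0],None,.06)
arm.move_l(l2w(q,[-.085,c[1],.26])[0],None,.1); arm.sleep(1.5)
a=optics.grab_frame("scene"); b=optics.grab_frame("wrist")
p=optics.camera_params("scene"); print(arm.read_t(),arm.read_ft_force().round(2))
r=optics.mark_of("carton_center","scene"); print(r,w2l(q,ray([r[0]["uv"]],p,.025)).round(3)); r=optics.mark_of("flap_edge","scene"); print(r,proj(l2w(q,[.003,-.06,.115]),p))
cv2.imwrite("pics/f1.png",np.hstack([cv2.resize(a[170:370,205:405,::-1],None,fx=2,fy=2),cv2.resize(b[:400,160:560,::-1],(400,400))]))
```

```text
16.8583 [-0.38 -0.58 -0.01]
[{'uv': [296.7, 291.0], 'confidence': 0.57}] [[0.046 0.004 0.025]]
[{'uv': [249.5, 247.1], 'confidence': 0.67}] [[248.82915969 245.41376405]]
```

View pics/f1.png

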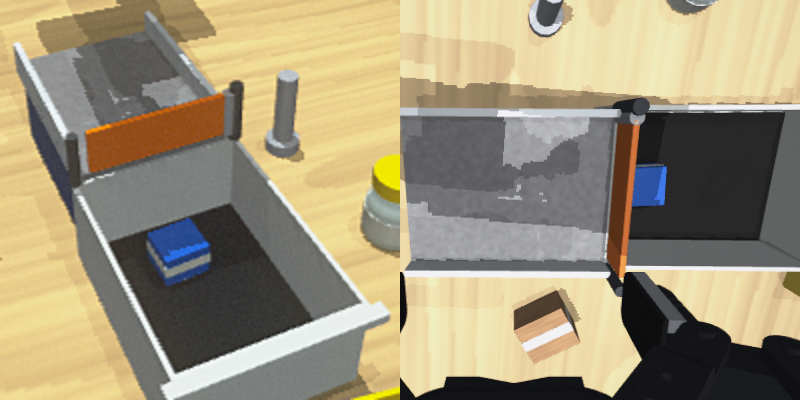

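The flap is shut (its edge is within 2 px of the shut prediction), the carton is at rest in the tote, and the other things haven't moved.

```bash
python3 -c "
from cell import hand_in
print(hand_in())"
```

```text
the job is handed in; nothing more can be done
None
```

The blue carton is in the white tote, the flap has swung shut by itself, and the job is handed in. It reports no verdict, so this rests on my own checks.

**What I did:** I lowered the open gripper along the lane with one finger behind the carton and one ahead. A straight push had the front finger open the flap first and hold it, while the rear finger slid the carton off the deck's end. I then backed off so the flap closed behind the finger, and raised the gripper clear.

**Last checks:**
- **Carton:** at lane x of about 46 mm and y of about 4 mm, lying on the tote floor. The network's confidence in that point was only 0.57, but the picture agrees.
- **Flap:** its edge is within about 2 px of where it should be when shut.
- **Other things:** the brown carton, jar and bolt look untouched in the pictures.
- **Robot:** clear of everything, with tool force about 0.7 N or less and the clock at about 17 s.

**What disagreed:** the first rough estimate put the carton about 9 mm farther left than the wrist view did. An overlay on both fixed cameras supported the wrist estimate. The flap angle and finger forces during the push were not measured directly. The picture after the push shows the finger holding the flap well open, and the tool force read about 2 N.

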